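Load a slide on the blue-light box and hold its amber cover at the index

ROBOT

A 6-joint arm with a two-finger parallel gripper is mounted at the origin on the work surface. World frame = base frame: x ahead of the robot, y to its left, z up, the work surface at z = 0. Lengths are in mm, angles in rad, forces in N, time in s.
With the tool pointing down it reaches from about 300 to 775 mm from the base axis. Payload 14.6 kg.
Tool frame: the origin (TCP) lies midway between the tips of the shut fingers; the grasp point (between the pads) lies 19 mm behind it; z points along the fingers, y is the line along which they close (so a half turn about z gives the same grasp; the last joint's range is limited). The gripper opens to 94 mm and grips with 3 to 60 N. Pads are 16 mm wide; open, the fingers measure 119 mm over their backs; the gripper's body (75 mm by 177 mm) begins 78 mm behind the grasp point.
Start: joints at [-1.228, 0.3, 1.521, -0, 1.321, -0.067], TCP at [219.126, -504.453, 205.446] pointing down, gripper open.
Joint ranges: [-3.03, 3.03], [-0.79, 2.21], [0.23, 2.52], [-1.04, 4.18], [0, 3.07], [-2.55, 2.55]. Speed limits (rad/s): [2.22, 2.22, 2.57, 3.14, 3.14, 3.14].

INTERFACE

Orientations are given as [roll, pitch, yaw] about the fixed x, y, z axes, in that order (R = Rz(yaw) Ry(pitch) Rx(roll)).
In Python, from cell import manip gives the robot as it stands.
- The arm moves only by the shell command python3 -m creep 'ROWS' [OPENING] [FORCE]. ROWS is text: rows parted by semicolons, each of 6 numbers parted by spaces: the shift along the tool's x, y, z normalised to -1 to 1, where 1 is 4 cm, then the turn, a rotation vector about the tool's x, y, z normalised to -1 to 1, where 1 is pi rad. In form: dx dy dz ax ay az; .... A call has 1 to 20 rows; each row shifts and turns the commanded pose from where the row before left it, along the tool's axes as they then stand; what a row does not reach is not made up. A row lasts 1/8 s, in which the tool goes at most 62.5 mm and 10.7 degrees, less where a joint would pass 70% of its speed; a pose out of reach is approached as far as the arm can. A call with a number of a shift or a turn outside -1 to 1 is refused whole. A call with a gripper value outside its range is refused whole. OPENING is the closure, from 0 (fully open) to 1 (shut), set as the call begins (- or left out, the last holds). The fingers move at their own pace and stop on an object; FORCE is the grip in N (left out, the last holds). Time passes only in rows, so rows that do not move let the fingers close. It gives the time, the measured TCP pose, the force, the opening and the grip force at its end, in the units of the state.
- manip.read_state(): the state, without advancing time (a new reading comes with each control period).
- manip.camera(name): name is "side" or "top" or "wrist"; returns a dict with "color" (384x512x3 uint8, red, green, blue), "range_z" (384x512 float32, mm along the optical axis (not along the pixel's ray), 0 where there is no reading), "camera_matrix" (3x3 intrinsics, pixels), "T" (4x4, takes a point from camera to world coordinates). Camera axes: x right, y down, z forward; pixel columns grow to the right and rows downward; lengths in mm; the calibration is good to about 2 mm. The wrist camera is an equidistant fisheye: a pixel r from the principal point sees the ray r / f radians off the axis. A picture is of the moment at which its call begins.
- manip.sign_off(): hands the job in; it is judged then, once.
The state is a dict: "clock": time; "joints": joint angles; "qd": joint speeds; "effort": joint torques, N m; "eef_pos": TCP position; "eef_rot": TCP orientation; "wrist_force": force on the tool from outside, world axes, zero at the start; "moment": the same for the moment, N m; "finger_gap": finger opening in mm; "finger_force": force on a finger pad.
Only numpy, scipy, OpenCV 4.12 (cv2) and the standard library are available. Lean on these libraries where they do the work, as an engineer would, in place of code of your own. Each camera call takes 0.05 s, during which the arm holds its last target. There are 200 camera calls.

TASK

Lay the slide carrier with the orange end inside the white outline on the lit blue window of the light box, lengthwise with the outline, and let go of it. Then take the amber cover, which leans back fully open, bring it gently over and down until its edge lines up with the red index arm, never letting it fall, and finish while still holding it steady at that angle: the hinge is loose and only your grip keeps it there while I mark the slide underneath. Leave the index arm where it is set and the other carriers and things on the bench undisturbed.

Things in the scene. Friction and masses are not known exactly. Their poses are not given: they have to be found in the camera images.
- carrier_orange: The slide carrier to load: black bar 84 x 32 x 12 mm (x, y, z) with a glass slide flush in its top and an orange end (16 mm at its -x end). Origin at the centre of its underside, z up, x along its length. About 60 g. Starts on a 4 mm thick aluminium tray, one of three carriers lying side by side 72 mm apart (40 mm clear between); its place in the row varies.
- carrier_blue: The same carrier with a blue end; stays where it is.
- carrier_white: The same carrier with a white end; stays where it is.
- lightbox: Light box, fixed: white housing 250 x 250 mm, flat top 65 mm above the bench. Origin under its centre, z up; front (knob, switch) to its -x. The hinge line runs along its y axis at x = +115 mm, 90 mm above the bench; hinge posts at y = +-118 mm. On its +y side: a scale quadrant (arc of 105 mm radius about the hinge line, at y = 131 mm) with the red index arm.
- window (a point): Centre of the white outline on the lit blue window, on the top face of the light box, 65 mm above the bench. Axes as the light box. The outline's inside is 108 mm (x) by 56 mm (y): 12 mm of room on every side of a carrier lying along x.
- cover: Amber see-through cover of the light box, 204 x 212 x 10 mm with grey edge rails, about 0.45 kg. Origin on the hinge line, midway along it; from there the cover extends 207 mm along its own -x; y along the hinge line as the light box's y. Its hinge turns freely and has no stay: unless held it falls shut, or back against its open stop.
- cover_swing (a joint): Angle of the amber cover about the hinge, rad: 0 flat over the window, growing as the front edge lifts; 1.57 upright; it starts leaning back against its open stop at 1.80.
- grip (a point): Centre of the cover's white grip: round bar 46 mm long (along the cover's y), 18 mm thick, on a stem 18 mm wide at the middle of the free edge; 235 mm from the hinge line, 28 mm beyond the cover's edge. Axes as the cover. Pinched by its two flat ends (fingers closing along the hinge direction) the bar turns between the pads, so the gripper can point down through the whole swing.
- index (a joint): Angle of the red index arm, rad, in the same sense as cover_swing (0 level, towards the front): the cover is at the mark when the two are equal. Set between 0.70 and 1.05. The arm is clamped on the quadrant by friction.
- index_tip (a point): Outer end of the red index arm: a red bar 3 mm wide, 6 mm thick, turning about the cover's hinge line on the +y side of the light box (its y = 137 mm), tip 155 mm from the hinge line.
- jar_yellow: White jar with a yellow label, 52 mm wide, 88 mm tall; origin under its centre. Bystander.
- jar_green: White jar with a green label, 44 mm wide, 75 mm tall; origin under its centre. Bystander.
- spectacles: Dark red spectacles lying open, about 140 x 130 mm, flat. Bystander.
- marker_pen: Blue marker pen with a black cap, 135 mm long, lying. Bystander.
- forceps: Steel forceps, 118 mm long, lying. Bystander.
There are look-alikes about, which are no part of the job. What is shaped like the carrier_orange but turquoise or yellow is not meant.

How it is judged (in metres and radians):
On the way:
1. the orange-ended carrier lies inside the outline on the lit window, let go, with the cover still open (x of carrier_orange in the frame of window between -0.014 and 0.014 m and y of carrier_orange in the frame of window between -0.014 and 0.014 m and z of carrier_orange in the frame of window between -0.003 and 0.004 m and angle between the x axis of carrier_orange and the x axis of window, either way round below 0.2 rad and angle between carrier_orange's own z axis and vertical below 0.06 rad and linear speed of carrier_orange below 0.02 m/s and contact force between the fingers and carrier_orange below 0.1 N and value of joint cover_swing above 1.6 rad), for 0.2 s.
At the end, for the whole second after the job is handed in: The orange-ended carrier lies flat and released in the outline on the window (centre within 14 mm each way, 0.2 rad of lengthwise); the amber cover is held still by the fingers alone (over 0.5 N), within 0.06 rad (3.4 degrees) of the red index arm (x of carrier_orange in the frame of window between -0.014 and 0.014 m and y of carrier_orange in the frame of window between -0.014 and 0.014 m and z of carrier_orange in the frame of window between -0.003 and 0.004 m and angle between the x axis of carrier_orange and the x axis of window, either way round below 0.2 rad and angle between carrier_orange's own z axis and vertical below 0.06 rad and linear speed of carrier_orange below 0.02 m/s and contact force between the fingers and carrier_orange below 0.1 N and angle between the x axis of cover and the x axis of index_tip, either way round below 0.06 rad and velocity of joint cover_swing between -0.05 and 0.05 rad/s and value of joint cover_swing below 1.2 rad and contact force between the fingers and cover above 0.5 N and contact force between carrier_orange and cover below 0.1 N and contact force between the arm and cover below 0.5 N); the arm keeps its last pose, push and grip.
It fails at once if the cover falls past the mark towards the window (below 0.5 rad) (value of joint cover_swing below 0.5 rad).
It fails at once if the cover is swung down fast or dropped (faster than 2 rad/s) (velocity of joint cover_swing below -2 rad/s).
It fails at once if the red index arm is shifted (tip moved over 8 mm) (distance of index_tip from where it was at the start of the episode above 0.008 m).
It fails at once if another carrier or a thing on the bench is disturbed (moved over 20 mm) (distance of any of carrier_blue, carrier_white, jar_yellow, jar_green, spectacles, marker_pen, forceps from where it was at the start of the episode above 0.02 m).
It also fails if it takes over 64 s, if anything falls off the work surface, if the arm or the gripper's body presses on something with over 40 N, if the wrist force passes 120 N, or if a joint passes its speed limit or range.

## Working session

There is one attempt and no reset: what is moved stays moved. The work goes in short steps, Python scripts to look and compute and a shell command to move; the robot and the scene stay as the last step left them, time stands still between calls to the robot, and variables do not carry over. Pictures are saved under pics/ and viewed, at most 10 in all, crops included, and the job is handed in when it is done.

```bash
mkdir -p pics; ls; cat > h.py <<'E'
import numpy as np, cv2, pickle
from cell import manip
def snap(n,f):
    c=manip.camera(n); pickle.dump(c,open(f'pics/{f}.pkl','wb')); cv2.imwrite(f'pics/{f}.png',c['color'][:,:,::-1]); return c
def load(f): return pickle.load(open(f'pics/{f}.pkl','rb'))
def ray(c,u,v,fish=False):
    K=c['camera_matrix']; x=(u-K[0,2])/K[0,0]; y=(v-K[1,2])/K[1,1]
    if fish:
        r=np.hypot(x,y); d=np.array([np.sin(r)*x/max(r,1e-9),np.sin(r)*y/max(r,1e-9),np.cos(r)])
    else: d=np.array([x,y,1.])
    return c['T'][:3,3], c['T'][:3,:3]@d
def pt(c,u,v):
    o,d=ray(c,u,v); z=np.median(c['range_z'][int(v)-1:int(v)+2,int(u)-1:int(u)+2]); return o+d*z
def onz(c,u,v,z,fish=False):
    o,d=ray(c,u,v,fish); return o+d*(z-o[2])/d[2]
def proj(c,p):
    T=np.linalg.inv(c['T']); q=T[:3,:3]@np.asarray(p)+T[:3,3]; K=c['camera_matrix']; return (K@(q/q[2]))[:2]
def tri(a,b):
    (o1,d1),(o2,d2)=a,b; A=np.stack([d1,-d2],1); s=np.linalg.lstsq(A,o2-o1,rcond=None)[0]; p,q=o1+d1*s[0],o2+d2*s[1]; return (p+q)/2,np.linalg.norm(p-q)
E
python3 - <<'E'
from h import *
a=snap('top','top0');b=snap('side','side0')
im=np.vstack([a['color'],b['color']])[:,:,::-1]
im=np.hstack([a['color'],b['color']])[:,:,::-1]
cv2.imwrite('pics/both.png',cv2.resize(a['color'][:,:,::-1],(800,600),interpolation=cv2.INTER_CUBIC))
cv2.imwrite('pics/sideb.png',cv2.resize(b['color'][:,:,::-1],(800,600),interpolation=cv2.INTER_CUBIC))
print(a['T'],b['T'],a['camera_matrix'],b['camera_matrix'],manip.read_state())
E
```

```text
pics
[[ 1.17177377e-02 -9.97828916e-01  6.48085613e-02  4.63570020e+02]
 [-9.99882497e-01 -1.10518949e-02  1.06229871e-02  8.11931623e+00]
 [-9.88366628e-03 -6.49254235e-02 -9.97841171e-01  1.26082487e+03]
 [ 0.00000000e+00  0.00000000e+00  0.00000000e+00  1.00000000e+00]] [[-9.31833576e-01 -2.01375646e-01  3.01884143e-01  7.89278709e+01]
 [-3.62749403e-01  5.39722480e-01 -7.59679219e-01  1.19342343e+03]
 [-9.95276422e-03 -8.17402896e-01 -5.75980424e-01  9.63609011e+02]
 [ 0.00000000e+00  0.00000000e+00  0.00000000e+00  1.00000000e+00]] [[386.34997223   0.         253.16457107]
 [  0.         386.34997223 191.40605523]
 [  0.           0.           1.        ]] [[498.60044549   0.         252.64154194]
 [  0.         498.60044549 185.57914458]
 [  0.           0.           1.        ]] {'clock': 0.1, 'joints': array([-1.22757580e+00,  3.00410155e-01,  1.52151076e+00,  2.28004808e-05,
        1.32070677e+00, -6.66414803e-02]), 'qd': array([-1.11245248e-04, -2.39239449e-03,  6.27399778e-04, -1.35178521e-03,
        2.14843240e-04,  5.49841592e-06]), 'effort': array([ 4.05109429e-03, -5.32631207e+01, -3.53281975e+01,  7.10032973e-02,
        2.34478764e-02, -1.05652928e-04]), 'eef_pos': array([ 219.06847047, -504.23369194,  204.9495096 ]), 'eef_rot': array([-3.14056139e+00, -9.09614392e-05,  4.09856310e-01]), 'wrist_force': array([ 0.1472123 , -0.32193193, -0.34007223]), 'moment': array([-0.01426266,  0.01196777,  0.06219652]), 'finger_force': 0.0, 'finger_gap': 93.90667575572908}
```

View pics/both.png

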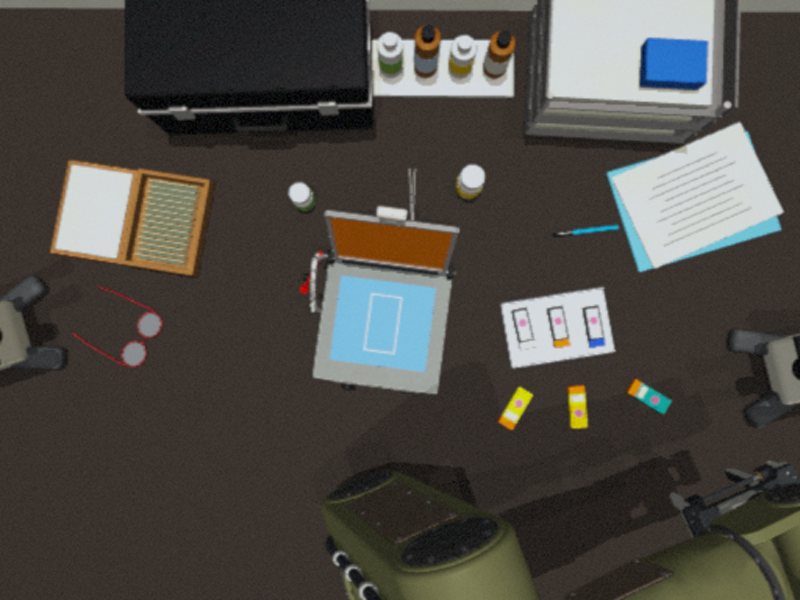

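View pics/sideb.png

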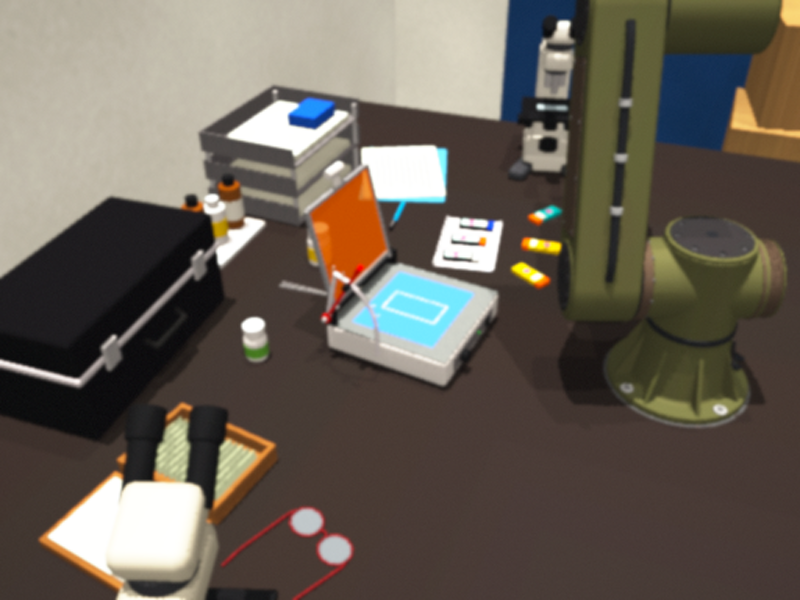

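Top view: the tray is at (558,328) with three carriers. The middle one has an orange end at its bottom, (562,343). The white end is at (526,346) and the blue at (598,342). The three off-tray bars at (516,408), (578,407) and (650,396) are yellow or turquoise look-alikes. I'll confirm in an enlarged crop.

```bash
python3 - <<'E'
from h import *
a=load('top0')['color'][:,:,::-1];b=load('side0')['color'][:,:,::-1]
def cr(im,x0,y0,w,h,k): return cv2.resize(im[y0:y0+h,x0:x0+w],None,fx=k,fy=k,interpolation=cv2.INTER_CUBIC)
L=np.vstack([cr(a,316,180,80,60,5),cr(b,272,135,57,42,7)[:294,:399].copy() if 0 else cv2.copyMakeBorder(cr(b,272,135,57,42,7),0,6,0,1,0)])
R=cv2.copyMakeBorder(cr(a,192,130,108,130,3.7),0,600-481,0,0,cv2.BORDER_CONSTANT)
print(L.shape,R.shape)
cv2.imwrite('pics/c1.png',np.hstack([L,R]))
cv2.imwrite('pics/c2.png',cr(b,190,100,140,150,4))
E
```

```text
(600, 400, 3) (600, 400, 3)
```

View pics/c1.png

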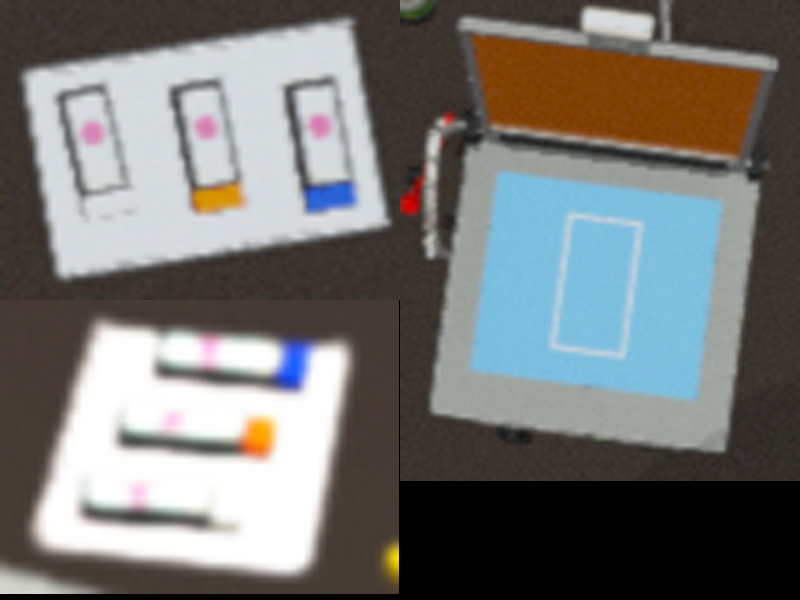

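View pics/c2.png

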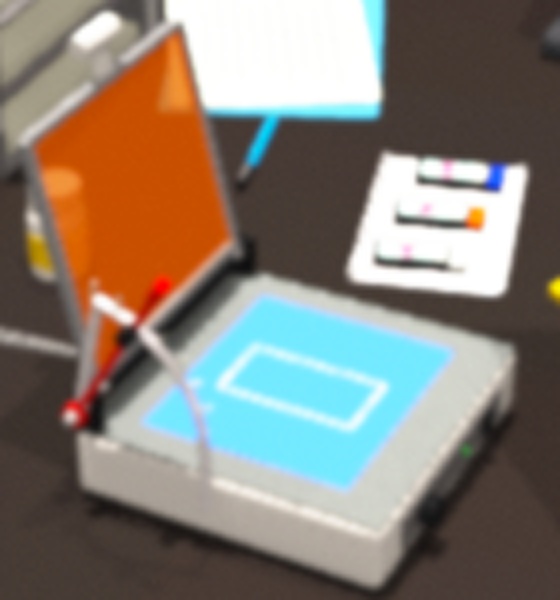

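Crop: the middle carrier on the tray is black with a glass slide and an orange end, so it is the one meant. Its top-face centre is near (208,146) in the top crop. The outline corners read (568,213), (641,221), (626,356), (551,349). In the side crop the red arm runs from its hub (75,413) to its tip (160,287).

```bash
python3 - <<'E'
from h import *
np.set_printoptions(precision=1,suppress=True)
a=load('top0');b=load('side0')
def o(p,x0,y0,k): return (x0+(p[0]+.5)/k-.5, y0+(p[1]+.5)/k-.5)
T1=lambda p:o(p,316,180,5); S1=lambda p:o((p[0],p[1]-300),272,135,7)
T2=lambda p:o((p[0]-400,p[1]),192,130,3.7); S2=lambda p:o(p,190,100,4)
def t(n,p,q): r=tri(ray(a,*p),ray(b,*q)); print(n,r[0],r[1],'depth',pt(a,*p),pt(b,*q))
t('carrier',T1((208,146)),S1((197,425)))
for p in [(178,88),(222,82),(243,205),(194,211)]: print('corner z16',onz(a,*T1(p),16))
for n,p,q in [('o1',(568,213),(255,345)),('o2',(641,221),(218+37*0+37,345)),('o3',(626,356),(387,385)),('o4',(551,349),(350,430))]:
    print(n,onz(a,*T2(p),65))
t('outline c',T2((596.5,285)),S2((302.5,387)))
# side corners: which? print world on z=65
for q in [(255,345),(387,385),(350,430),(218,388)]: print('side',onz(b,*S2(q),65))
t('grip',T2((617,24)),S2((98,33)))
t('hub',T2((449,119)),S2((75,413)))
t('tip',T2((408,205)),S2((160,287)))
for p in [(475,140),(760,175),(725,450),(432,412)]: print('box',onz(a,*T2(p),65))
E
```

```text
carrier [ 492.  -313.8   14.4] 0.4060328793994291 depth [ 492.1 -312.9   17.6] [ 490.9 -310.7   16.4]
corner z16 [ 529.2 -294.3   16. ]
corner z16 [ 533.4 -322.6   16. ]
corner z16 [ 454.6 -335.5   16. ]
corner z16 [ 450.4 -304.2   16. ]
o1 [553.8  71.1  65. ]
o2 [547.7   9.7  65. ]
o3 [434.8  21.   65. ]
o4 [439.8  83.6  65. ]
outline c [493.8  46.4  63.9] 0.2661172301495337 depth [493.7  46.5  62. ] [494.3  45.3  63. ]
side [547.2   8.9  65. ]
side [434.2  23.   65. ]
side [442.3  85.7  65. ]
side [553.   71.5  65. ]
grip [659.6  26.5 323. ] 1.759266860988651 depth [659.6  26.7 326.8] [657.4  29.  324.4]
hub [626.9 168.5  90.7] 3.428298579117158 depth [641.1 181.4   1.5] [621.5 175.1  96.6]
tip [546.9 179.5 225.3] 1.5060836917035085 depth [546.1 178.9 227.2] [545.7 183.9 228.5]
box [614.6 150.4  65. ]
box [587.5 -89.7  65. ]
box [358.1 -62.   65. ]
box [386.4 181.9  65. ]
```

Measured and checked:
- Carrier: centre (492,-314), top at about 15 mm, yaw about 0.14.
- Outline: centre (494,46), at about 64 mm, yaw about -0.115.
- Grip: z about 319 at its centre, which matches 1.80 rad.
- Index: about 1.03 rad, arm length 157 mm.

First move is to above the carrier.

```bash
cat >> h.py <<'E'
from scipy.spatial.transform import Rotation as Ro
def plan(goal,yaw,n,pitch=0):
    s=manip.read_state(); R=Ro.from_euler('xyz',s['eef_rot']); G=Ro.from_euler('xyz',[np.pi,pitch,yaw])
    print('turn first',(R.inv()*G).as_rotvec()/np.pi, 'then shift each', G.inv().apply(np.array(goal)-s['eef_pos'])/40/n,'x',n)
E
python3 -m creep '0 0 0 0 0 0.0424; 0 0 0 0 0 0.0424; 0.4 -0.2 0.15 0 0 0; 0.8 -0.4 0.3 0 0 0; 0.8 -0.4 0.3 0 0 0; 0.8 -0.4 0.3 0 0 0; 0.8 -0.4 0.3 0 0 0; 0.8 -0.4 0.3 0 0 0; 0.8 -0.4 0.3 0 0 0; 0.8 -0.4 0.3 0 0 0; 0.8 -0.4 0.3 0 0 0; 0.6 -0.3 0.1 0 0 0; 0 0 0 0 0 0;0 0 0 0 0 0' 0.36 15
python3 - <<'E'
from h import *
np.set_printoptions(precision=4,suppress=True)
s=manip.read_state();print(s['eef_pos'],s['eef_rot'],s['finger_gap'])
c=snap('wrist','w1');print(c['T'],c['camera_matrix'])
im=c['color'][:,:,::-1]
cv2.imwrite('pics/w1b.png',cv2.resize(im,(800,600),interpolation=cv2.INTER_CUBIC))
plan([492,-314,60],.144,2)
E
```

```text
clock: 1.85
eef_pos: [490.7, -315.4, 99.3]
eef_rot: [-3.141, 0.0, 0.145]
wrist_force: [-0.1, 0.5, -0.4]
finger_gap: 60.2
finger_force: 0.0
[ 490.6584 -315.3904   99.2643] [-3.1413  0.0004  0.1453] 60.23386692325689
[[   0.1454   -0.954    -0.2623  565.7118]
 [  -0.9894   -0.1402   -0.0382 -303.0221]
 [  -0.0003    0.265    -0.9642  277.7176]
 [   0.        0.        0.        1.    ]] [[297.3186   0.     256.064 ]
 [  0.     297.3186 188.6279]
 [  0.       0.       1.    ]]
turn first [-0.      0.      0.0001] then shift each [ 0.0217 -0.0191  0.4934] x 2
```

View pics/w1b.png

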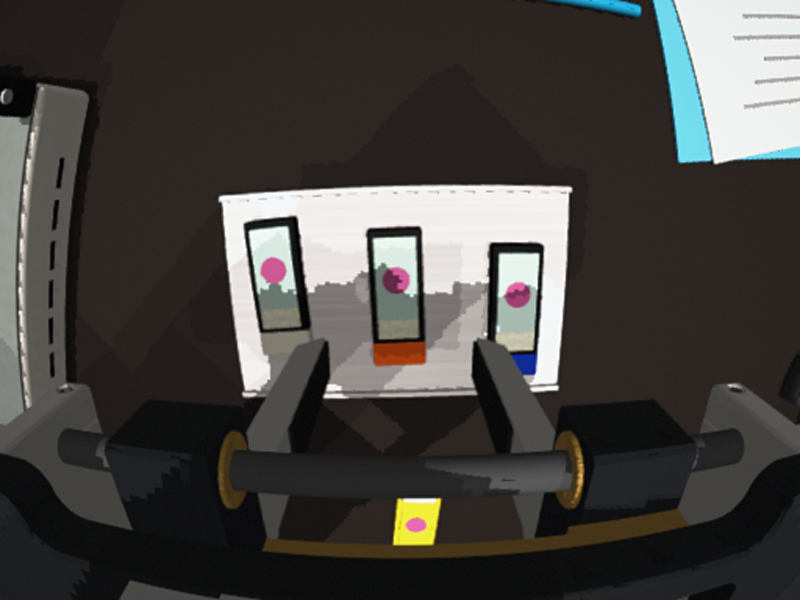

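The orange carrier lies between the fingers, with top corners at (367,229), (422,227), (426,362), (373,364). The neighbours are at (275,270) and (517,300).

```bash
python3 - <<'E'
from h import *
np.set_printoptions(precision=4,suppress=True)
c=load('w1'); P=np.array([onz(c,u*.64-.2,v*.64-.2,16,True) for u,v in [(367,229),(422,227),(426,362),(373,364)]])
print(P,P.mean(0)); d=(P[0]+P[1]-P[2]-P[3])/2; yaw=np.arctan2(d[1],d[0]); print(np.linalg.norm(d),np.linalg.norm(P[0]-P[1]),yaw)
m=P.mean(0); plan([m[0],m[1],8],yaw,5)
E
```

```text
[[ 530.187  -289.016    16.    ]
 [ 535.813  -319.6834   16.    ]
 [ 454.663  -335.1231   16.    ]
 [ 448.589  -303.1227   16.    ]] [ 492.313  -311.7363   16.    ]
82.70412944142969 31.179123759716546 0.17959098672072674
turn first [-0.      0.     -0.0112] then shift each [ 0.0125 -0.0182  0.4573] x 5
```

```bash
python3 -m creep '0 0 0 0 0 -0.011; 0.02 -0.03 0.6 0 0 0; 0.02 -0.03 0.6 0 0 0; 0.02 -0.03 0.6 0 0 0; 0 0 0.35 0 0 0; 0 0 0.15 0 0 0; 0 0 0 0 0 0; 0 0 0 0 0 0' 0.36 15
python3 -m creep '0 0 0 0 0 0; 0 0 0 0 0 0; 0 0 0 0 0 0; 0 0 0 0 0 0; 0 0 0 0 0 0' 0.9 15
```

```text
clock: 2.9
eef_pos: [493.0, -312.0, 8.2]
eef_rot: [3.141, -0.001, 0.178]
wrist_force: [-0.7, 0.2, 0.4]
finger_gap: 60.3
finger_force: 0.0
clock: 3.52
eef_pos: [492.7, -311.7, 7.5]
eef_rot: [3.142, -0.0, 0.178]
wrist_force: [-0.9, 0.3, 1.5]
finger_gap: 31.7
finger_force: 15.0
```

```bash
python3 -m creep '0 0 -0.3 0 0 0; 0 0 -0.8 0 0 0; 0 0 -1 0 0 0; 0 0 -1 0 0 0; 0 0 -0.7 0 0 0; 0 0 0 0 0 0.0466; 0 0 0 0 0 0.0466; -0.05 -0.4 0 0 0 0; -0.1 -0.89 0 0 0 0; -0.1 -0.89 0 0 0 0; -0.1 -0.89 0 0 0 0; -0.1 -0.89 0 0 0 0; -0.1 -0.89 0 0 0 0; -0.1 -0.89 0 0 0 0; -0.1 -0.89 0 0 0 0; -0.1 -0.89 0 0 0 0; -0.1 -0.8 0 0 0 0; -0.05 -0.3 0 0 0 0; 0 0 0 0 0 0' 0.9 15
python3 - <<'E'
from h import *
np.set_printoptions(precision=4,suppress=True)
c=snap('wrist','w2')
cv2.imwrite('pics/w2b.png',cv2.resize(c['color'][:,:,::-1],(800,600),interpolation=cv2.INTER_CUBIC))
E
```

```text
clock: 5.9
eef_pos: [492.2, 35.8, 159.6]
eef_rot: [3.142, -0.0, -0.112]
wrist_force: [0.5, 0.2, -0.0]
finger_gap: 31.8
finger_force: 15.0
```

View pics/w2b.png

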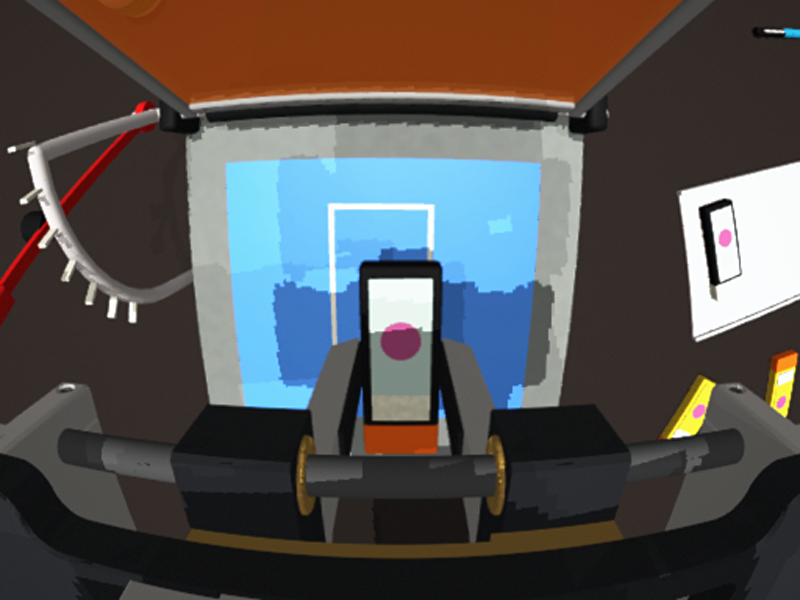

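The carrier is held straight. The outline's far inner corners are at (335,209) and (430,209), and the housing's back corners are near (187,128) and (585,128).

```bash
python3 - <<'E'
from h import *
np.set_printoptions(precision=4,suppress=True)
c=load('w2'); g=lambda u,v,z:onz(c,u*.64-.2,v*.64-.2,z,True)
a,b=g(335,209,65),g(430,209,65);print(a,b,np.linalg.norm(a-b))
e=g(336,340,65); print('left line',e, (a-e), np.arctan2(*(a-e)[[1,0]]))
d=a-b; yaw=np.arctan2(-d[0],d[1]); print('yaw',yaw)
for y in(-.115,yaw):print('centre',(a+b)/2-54*np.array([np.cos(y),np.sin(y),0]))
cen=(a+b)/2-54*np.array([np.cos(-.115),np.sin(-.115),0])
# window blue corners
p,q=g(226,163,65),g(541,163,65); print('blue',p,q,(p+q)/2)
# cover hinge bar
cc=[g(360,262,168),g(441,262,168)]; print('carrier far top',cc, np.mean(cc,0))
plan([494.5,46,160],-.115,1)
E
```

```text
[549.6502  69.3703  65.    ] [543.1609  13.7571  65.    ] 55.990470305195515
left line [468.2436  80.6113  65.    ] [ 81.4067 -11.241    0.    ] -0.1372170080399957
yaw -0.11616129719682732
centre [492.7623  47.76    65.    ]
centre [492.7695  47.8223  65.    ]
blue [587.5071 132.9555  65.    ] [565.0143 -55.7598  65.    ] [576.2607  38.5978  65.    ]
carrier far top [array([535.5137,  47.3009, 168.    ]), array([532.1475,  17.196 , 168.    ])] [533.8306  32.2484 168.    ]
turn first [ 0.     -0.      0.0006] then shift each [ 0.0239 -0.2752 -0.0109] x 1
```

```bash
python3 -m creep '0 -0.27 0 0 0 0; 0 0 0.4 0 0 0; 0 0 0.7 0 0 0; 0 0 0.6 0 0 0; 0 0 0.3 0 0 0; 0 0 0.15 0 0 0; 0 0 0.1 0 0 0; 0 0 0 0 0 0; 0 0 0 0 0 0' 0.9 15
```

```text
clock: 7.08
eef_pos: [493.9, 46.1, 69.9]
eef_rot: [-3.141, -0.001, -0.115]
wrist_force: [0.5, 0.0, -0.2]
finger_gap: 31.6
finger_force: 15.0
```

Down another 1.3 mm, then release to a modest opening, lift, and look.

```bash
python3 -m creep '0 0 0.03 0 0 0; 0 0 0 0 0 0; 0 0 0 0 0 0'
python3 -m creep '0 0 0 0 0 0; 0 0 0 0 0 0; 0 0 0 0 0 0; 0 0 -0.2 0 0 0; 0 0 -0.6 0 0 0; 0 0 -1 0 0 0; 0 0 -1 0 0 0; 0 0 0 0 0 0' 0.3 15
python3 - <<'E'
from h import *
np.set_printoptions(precision=4,suppress=True)
c=snap('wrist','w3'); t=snap('top','t3'); s=snap('side','s3')
def cr(c,x0,y0,w,h,k): return cv2.resize(c['color'][y0:y0+h,x0:x0+w,::-1],None,fx=k,fy=k,interpolation=cv2.INTER_CUBIC)
L=np.vstack([cr(c,120,80,270,220,1.5)[:330,:400],cr(s,225,140,100,67,4)]);L=L[:590]
R=cr(s,185,90,100,148,4)[:590]
cv2.imwrite('pics/c3.png',np.hstack([L[:590],R[:590]])); print(L.shape,R.shape)
E
```

```text
clock: 7.45
eef_pos: [493.9, 46.1, 68.5]
eef_rot: [-3.142, -0.001, -0.115]
wrist_force: [0.3, -0.2, 3.8]
finger_gap: 31.8
finger_force: 15.0
clock: 8.45
eef_pos: [494.9, 46.2, 183.5]
eef_rot: [-3.141, -0.006, -0.115]
wrist_force: [-0.6, -0.7, 0.1]
finger_gap: 65.8
finger_force: 0.0
(590, 400, 3) (590, 400, 3)
```

View pics/c3.png

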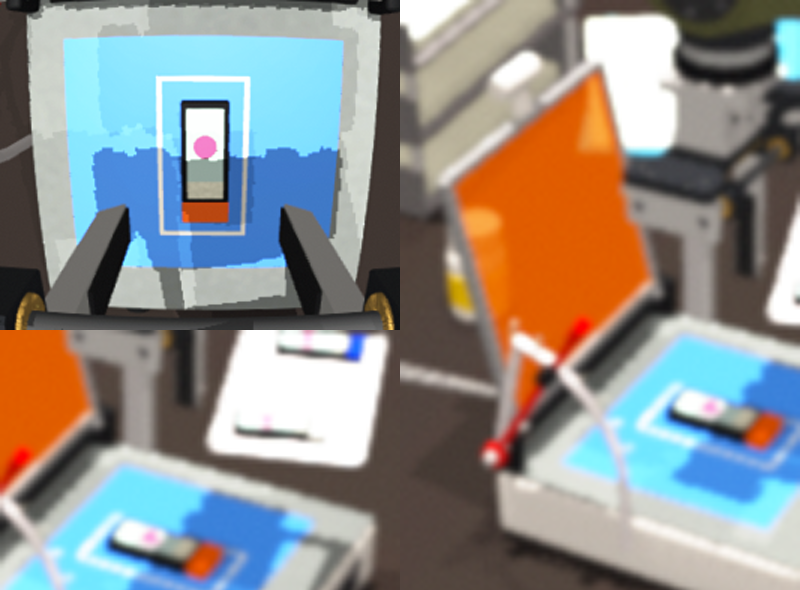

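The carrier lies in the outline. I'll check that numerically and plan the approach to the grip.

```bash
python3 - <<'E'
from h import *
np.set_printoptions(precision=4,suppress=True)
c=load('w3'); g=lambda u,v,z:onz(c,120+(u+.5)/1.5-.5,80+(v+.5)/1.5-.5,z,True)
o=np.array([g(*p,65) for p in [(159,79),(247,79),(243,233),(164,233)]]); k=np.array([g(*p,77) for p in [(181,100),(229,100),(229,222),(182,222)]])
ang=lambda P:np.arctan2(*((P[0]+P[1]-P[2]-P[3])[[1,0]]))
print('outline',o.mean(0),ang(o),'carrier',k.mean(0),ang(k))
plan([651,27.5,400],-.115,9)
E
```

```text
outline [492.6381  48.3995  65.    ] -0.11167537713320398 carrier [492.9607  46.9695  77.    ] -0.10973572340831687
turn first [0.     0.0004 0.    ] then shift each [ 0.4412  0.0011 -0.6124] x 9
```

```bash
python3 -m creep '0 0 -0.5 0 0 0; 0 0 -1 0 0 0; 0 0 -1 0 0 0; 0 0 -1 0 0 0; 0 0 -1 0 0 0; 0 0 -0.9 0 0 0; 0.4 0 0 0 0 0; 0.8 0 0 0 0 0; 0.8 0 0 0 0 0; 0.8 0 0 0 0 0; 0.8 0 0 0 0 0; 0.4 0 0 0 0 0; 0 0 0 0 0 0; 0 0 0 0 0 0' 0 15
python3 - <<'E'
from h import *
c=snap('wrist','w4'); print(c['T'][:3,3])
cv2.imwrite('pics/w4b.png',cv2.resize(c['color'][:,:,::-1],(800,600),interpolation=cv2.INTER_CUBIC))
E
```

```text
clock: 10.35
eef_pos: [652.2, 27.9, 395.7]
eef_rot: [3.142, 0.001, -0.115]
wrist_force: [-0.3, 0.2, 0.2]
finger_gap: 93.9
finger_force: 0.0
[727.68973359  20.34350329 574.16126219]
```

View pics/w4b.png

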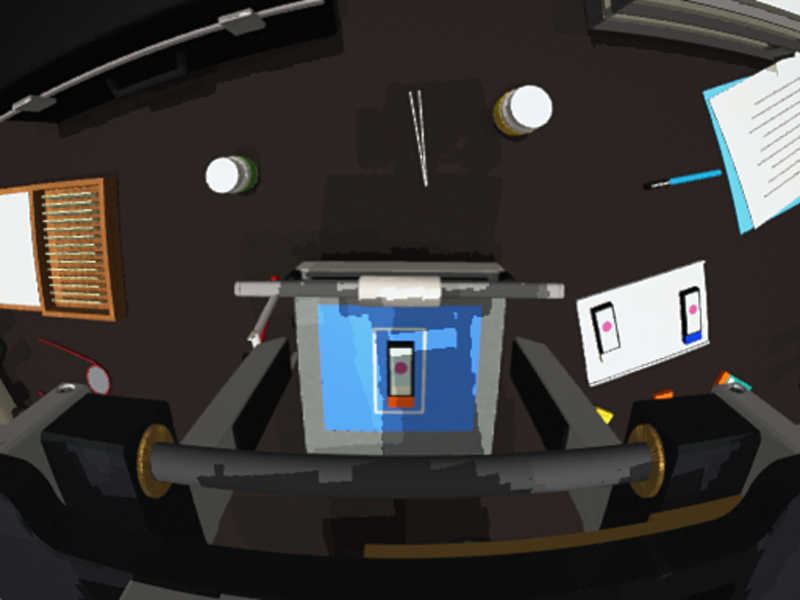

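The white grip bar is at x 359–440, y 276–303, with its centre near (399.5,290). It lies ahead of the fingers and is centred between them.

```bash
python3 - <<'E'
from h import *
np.set_printoptions(precision=4,suppress=True)
c=load('w4'); g=lambda u,v,z:onz(c,u*.64-.2,v*.64-.2,z,True)
r=lambda u,v:ray(c,u*.64-.2,v*.64-.2,True)
s=load('side0'); 
for z in (309,319,329): print(z,g(399.5,290,z),np.linalg.norm(g(359,290,z)-g(440,290,z)))
o=lambda p:(190+(p[0]+.5)/4-.5,100+(p[1]+.5)/4-.5)
print(tri(r(399.5,290),ray(s,*o((97,36)))), tri(r(399.5,290),ray(load('top0'),*(192+(217.5)/3.7-.5,130+24.5/3.7-.5))))
print('depth top bar',np.median(c['range_z'][180:190,245:265]))
b=g(399.5,290,319); plan([b[0],b[1],340],-.115,5)
E
```

```text
309 [658.2475  28.8546 309.    ] 47.935578097421114
319 [660.8664  28.5337 319.    ] 46.12778846400962
329 [663.4852  28.2127 329.    ] 44.31999883059808
(array([660.2191,  27.8518, 320.6309]), np.float64(2.4387492140121427)) (array([661.104 ,  27.6672, 319.9687]), np.float64(1.6704020535943154))
depth top bar 256.45883
turn first [0.     0.     0.0001] then shift each [ 0.0431 -0.008   0.2814] x 5
```

Both views agree on the grip centre: (660.8,28.2,319.5), bar length 46 mm. I'll go down over it, then close.

```bash
python3 -m creep '0.21 -0.03 0 0 0 0; 0 0 0.4 0 0 0; 0 0 0.7 0 0 0; 0 0 0.6 0 0 0; 0 0 0.4 0 0 0; 0 0 0.2 0 0 0; 0 0 0 0 0 0; 0 0 0 0 0 0' 0 15
python3 -m creep '0 0 0 0 0 0; 0 0 0 0 0 0; 0 0 0 0 0 0; 0 0 0 0 0 0; 0 0 0 0 0 0; 0 0 0 0 0 0' 0.7 25
```

```text
clock: 11.4
eef_pos: [661.3, 28.0, 305.2]
eef_rot: [-3.141, -0.001, -0.115]
wrist_force: [-0.5, 0.0, -0.3]
finger_gap: 94.3
finger_force: 0.0
clock: 12.15
eef_pos: [661.1, 27.5, 304.3]
eef_rot: [3.141, 0.0, -0.115]
wrist_force: [-1.0, -4.6, -0.9]
finger_gap: 45.9
finger_force: 25.0
```

Gripped at 45.9 mm. Now work out the arc increments.

```bash
python3 - <<'E'
import numpy as np
th=np.concatenate([[1.8,1.785,1.76,1.73],np.arange(1.69,1.08,-.04),[1.065,1.05,1.045]])
x=-235*np.cos(th);z=235*np.sin(th)
for i in range(1,len(th)): print(f'{th[i]:.3f} {(x[i]-x[i-1])/40:.3f} {-(z[i]-z[i-1])/40:.3f}')
E
```

```text
1.785 -0.086 -0.019
1.760 -0.144 -0.029
1.730 -0.174 -0.031
1.690 -0.233 -0.033
1.650 -0.234 -0.023
1.610 -0.235 -0.014
1.570 -0.235 -0.005
1.530 -0.235 0.005
1.490 -0.235 0.014
1.450 -0.234 0.024
1.410 -0.233 0.033
1.370 -0.231 0.042
1.330 -0.229 0.051
1.290 -0.227 0.061
1.250 -0.224 0.070
1.210 -0.221 0.079
1.170 -0.218 0.087
1.130 -0.214 0.096
1.090 -0.210 0.104
1.065 -0.129 0.070
1.050 -0.077 0.043
1.045 -0.025 0.015
```

```bash
python3 -m creep '-0.086 0 -0.019 0 0 0; -0.144 0 -0.029 0 0 0; -0.174 0 -0.031 0 0 0; -0.233 0 -0.033 0 0 0; -0.234 0 -0.023 0 0 0; -0.235 0 -0.014 0 0 0; -0.235 0 -0.005 0 0 0; -0.235 0 0.005 0 0 0; -0.235 0 0.014 0 0 0; -0.234 0 0.024 0 0 0; -0.233 0 0.033 0 0 0; 0 0 0 0 0 0; 0 0 0 0 0 0' - 30
```

```text
clock: 13.78
eef_pos: [570.7, 38.5, 307.6]
eef_rot: [-3.141, -0.0, -0.115]
wrist_force: [-0.9, -3.8, 2.5]
finger_gap: 45.6
finger_force: 30.0
```

```bash
python3 -m creep '-0.11 0 0.02 0 0 0; -0.121 0 0.022 0 0 0; -0.229 0 0.051 0 0 0; -0.227 0 0.061 0 0 0; -0.224 0 0.07 0 0 0; -0.221 0 0.079 0 0 0; -0.218 0 0.087 0 0 0; -0.214 0 0.096 0 0 0; -0.15 0 0.074 0 0 0; -0.06 0 0.03 0 0 0; 0 0 0 0 0 0; 0 0 0 0 0 0; 0 0 0 0 0 0' - 30
python3 - <<'E'
from h import *
w=snap('wrist','w5'); t=snap('top','t5'); s=snap('side','s5')
def cr(c,x0,y0,w,h,k): return cv2.resize(c['color'][y0:y0+h,x0:x0+w,::-1],None,fx=k,fy=k,interpolation=cv2.INTER_CUBIC)
cv2.imwrite('pics/c5.png',np.hstack([cr(s,190,120,100,120,5),cr(t,185,130,60,120,5)]))
E
```

```text
clock: 15.4
eef_pos: [499.7, 47.1, 283.9]
eef_rot: [-3.141, 0.0, -0.114]
wrist_force: [-2.7, 2.3, 6.6]
finger_gap: 45.8
finger_force: 30.0
```

View pics/c5.png

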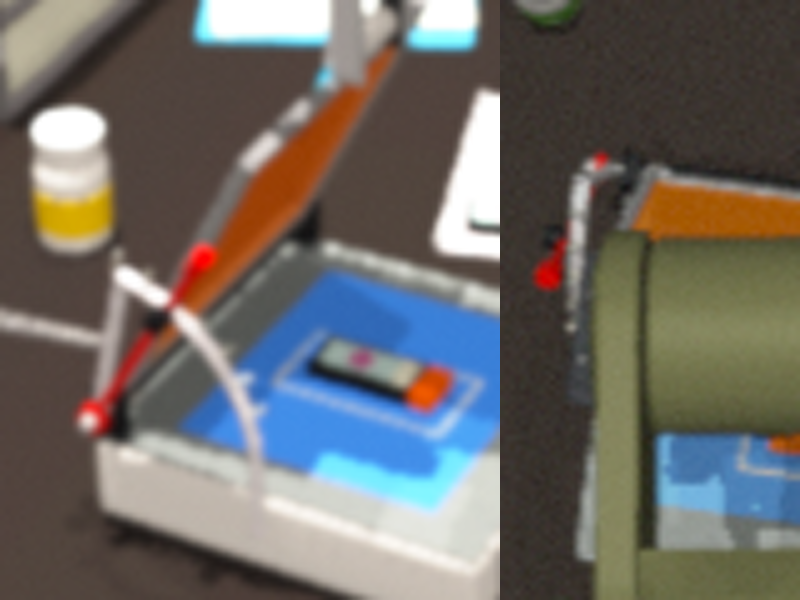

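Side crop: the red arm runs from its hub (95,415) through (150,322) to its tip (203,257). The cover's near free corner is at about (248,165). I'll compare both against the hinge model.

```bash
python3 - <<'E'
from h import *
from scipy.optimize import least_squares
np.set_printoptions(precision=3,suppress=True)
s,t=load('s5'),load('t5'); yaw=-.115
X=np.array([np.cos(yaw),np.sin(yaw),0]);Y=np.array([-np.sin(yaw),np.cos(yaw),0]);Z=np.array([0,0,1.])
H=np.array([607.7,34.3,90])
P=lambda th,r,y,n=0:H+Y*y+r*(-np.cos(th)*X+np.sin(th)*Z)+n*(np.sin(th)*X+np.cos(th)*Z)
cs=lambda p:((p[0]-190+.5)*5-.5,(p[1]-120+.5)*5-.5); ct=lambda p:((p[0]-185+.5)*5-.5+500,(p[1]-130+.5)*5-.5)
S=lambda p:np.array(cs(proj(s,p)));T=lambda p:np.array(ct(proj(t,p)))
print('hinge140',S(P(0,0,137)),T(P(0,0,137)),'coverTop corner',S(P(1.0875,207,106,5)),S(P(1.0875,207,106,-5)))
for th in (.95,1.0,1.05,1.1): print(th,S(P(th,155,137)),T(P(th,155,137)),'mid',S(P(th,80,137)))
f=lambda q:np.concatenate([S(P(q[0],q[1],137+q[2]))-[203,257],(T(P(q[0],q[1],137+q[2]))-[548,277])])
r=least_squares(f,[1,155,0]);print(r.x,r.fun)
# red pixels
for c,nm,box in((s,'s',(205,160,245,210)),(t,'t',(285-100,160,215,190))):
    im=c['color'].astype(int);m=(im[...,0]>140)&(im[...,1]<60)&(im[...,2]<60);v,u=np.nonzero(m)
    k=(u>=box[0])&(u<box[2])&(v>=box[1])&(v<box[3]);u,v=u[k],v[k]
    F=cs if nm=='s' else ct
    i=np.argsort(v); print(nm,[tuple(int(a) for a in F((u[j],v[j]))) for j in i][::max(1,len(i)//14)])
E
```

```text
hinge140 [ 95.06  420.129] [599.286 169.465] coverTop corner [251.567 158.074] [266.359 169.498]
0.95 [223.62  279.287] [545.473 301.277] mid [158.929 350.159]
1.0 [212.966 269.526] [545.772 288.988] mid [153.636 345.31 ]
1.05 [201.996 260.174] [546.226 276.271] mid [148.19  340.657]
1.1 [190.743 251.259] [546.833 263.166] mid [142.609 336.211]
[  1.053 156.307  -1.166] [ 0.314  0.036 -0.104 -0.3  ]
s [(197, 252), (202, 257), (202, 262), (197, 267), (197, 272), (202, 277), (187, 287), (177, 297), (147, 342), (142, 352), (127, 367), (117, 382), (87, 402), (102, 407), (102, 427)]
t [(597, 157), (562, 247), (547, 262), (557, 262), (547, 267), (557, 267), (542, 272), (552, 272), (537, 277), (547, 277), (557, 277), (542, 282), (552, 282), (547, 287)]
```

```bash
python3 - <<'E'
from h import *
np.set_printoptions(precision=1,suppress=True)
yaw=-.115
X=np.array([np.cos(yaw),np.sin(yaw),0]);Y=np.array([-np.sin(yaw),np.cos(yaw),0])
H=np.array([607.7,34.3,90])
for f in ('side0','s3','s5','w2','w3','w4','w5'):
    c=load(f);fish=f[0]=='w';im=c['color'].astype(int);m=(im[...,0]>110)&(im[...,1]<45)&(im[...,2]<45)
    Q=[]
    for v,u in zip(*np.nonzero(m)):
        o,d=ray(c,u,v,fish); k=((H-o)@Y+137)/(d@Y)
        if k<=0: continue
        p=o+d*k-H; Q.append((-p@X,p[2]))
    Q=np.array(Q).reshape(-1,2); r=np.hypot(*Q.T) if len(Q) else np.array([]); a=np.arctan2(Q[:,1],Q[:,0])
    k=(r<165)&(r>20)&(a>.4)&(a<1.4); 
    if k.sum()<8: print(f,'few',len(Q));continue
    q=Q[k]; L=cv2.fitLine(q.astype(np.float32),cv2.DIST_HUBER,0,.01,.01).ravel()
    print(f,k.sum(),'rmax',r[k].max().round(1),'fit dir %.3f'%np.arctan(L[1]/L[0]),'mean ang outer %.3f'%np.median(a[k&(r>120)]), 'inner %.3f'%np.median(a[k&(r<90)]),'offset at hinge',L[2:]-L[:2]*(L[2:]@L[:2]))
E
```

```text
side0 41 rmax 162.1 fit dir 1.058 mean ang outer 1.062 inner 1.071 offset at hinge [-0.5  0.3]
s3 32 rmax 162.1 fit dir 1.054 mean ang outer 1.057 inner 1.068 offset at hinge [-0.4  0.2]
s5 50 rmax 162.1 fit dir 1.037 mean ang outer 1.046 inner 1.071 offset at hinge [-1.4  0.8]
w2 328 rmax 145.9 fit dir 1.040 mean ang outer 1.066 inner 1.096 offset at hinge [-2.9  1.7]
w3 978 rmax 163.4 fit dir 1.036 mean ang outer 1.053 inner 1.081 offset at hinge [-2.3  1.4]
w4 9 rmax 79.1 fit dir 1.056 mean ang outer nan inner 1.069 offset at hinge [-1.   0.6]
w5 434 rmax 164.9 fit dir 1.039 mean ang outer 1.057 inner 1.090 offset at hinge [-2.5  1.4]
  return _methods._mean(a, axis=axis, dtype=dtype,
  ret = ret.dtype.type(ret / rcount)
```

The index comes out at about 1.04 in all views, and the cover is at about 1.08. So lower it another 0.04 rad, gently, then check.

```bash
python3 -m creep '-0.05 0 0.025 0 0 0; -0.06 0 0.032 0 0 0; -0.06 0 0.033 0 0 0; -0.035 0 0.02 0 0 0; 0 0 0 0 0 0; 0 0 0 0 0 0; 0 0 0 0 0 0; 0 0 0 0 0 0'
python3 - <<'E'
from h import *
w=snap('wrist','w6'); s=snap('side','s6')
def cr(c,x0,y0,w,h,k): return cv2.resize(c['color'][y0:y0+h,x0:x0+w,::-1],None,fx=k,fy=k,interpolation=cv2.INTER_CUBIC)
cv2.imwrite('pics/c6.png',np.hstack([cr(w,0,100,260,200,1.5),cr(s,195,105,100,75,4)]))
E
```

```text
clock: 16.55
eef_pos: [491.6, 48.1, 279.4]
eef_rot: [-3.141, 0.0, -0.114]
wrist_force: [-3.1, 3.0, 4.8]
finger_gap: 45.5
finger_force: 30.0
```

View pics/c6.png

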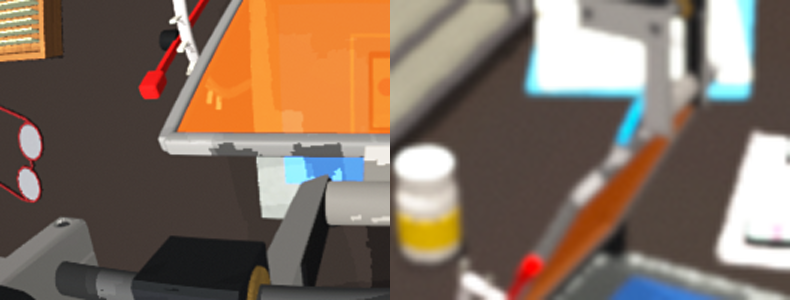

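The wrist crop shows the cover's left rail running from (228,8) to the free corner (160,140), alongside the red arm with its tip at (152,85). I'll check the rail's angle in the same way as the arm's.

```bash
python3 - <<'E'
from h import *
np.set_printoptions(precision=2,suppress=True)
yaw=-.115
X=np.array([np.cos(yaw),np.sin(yaw),0]);Y=np.array([-np.sin(yaw),np.cos(yaw),0]);H=np.array([610,34,90.])
c=load('w6')
def pl(u,v,y,full=False):
    o,d=ray(c,u if full else (u+.5)/1.5-.5,v if full else 100+(v+.5)/1.5-.5,True); p=o+d*(((H-o)@Y+y)/(d@Y))-H; return np.array([-p@X,p[2]])
q=np.array([pl(*p,106) for p in [(160,140),(177,107),(195,72),(212,40),(228,8)]]); print(q,np.hypot(*q.T))
print('cover dir',np.arctan2(*(q[0]-q[-1])[::-1]))
im=c['color'].astype(int);m=(im[...,0]>110)&(im[...,1]<45)&(im[...,2]<45)
Q=np.array([pl(u,v,137,True) for v,u in zip(*np.nonzero(m)) if u<170]); r=np.hypot(*Q.T);a=np.arctan2(Q[:,1],Q[:,0]);k=(r>20)&(r<170)&(a>.5)&(a<1.4)
L=cv2.fitLine(Q[k].astype(np.float32),cv2.DIST_HUBER,0,.01,.01).ravel();print('arm',np.arctan(L[1]/L[0]),np.median(a[k&(r>120)]))
g=manip.read_state()['eef_pos'];d=g-H; print('grip ang by x',np.arccos(-(d@X)/235),'by z',np.arcsin((g[2]+15.5-90)/235))
E
```

```text
[[ 96.99 185.78]
 [ 86.02 164.  ]
 [ 71.89 137.93]
 [ 56.13 109.68]
 [ 36.6   78.61]] [209.58 185.19 155.54 123.21  86.71]
cover dir 1.0576109050576579
arm 1.0555712 1.0402957682544685
grip ang by x 1.038612910817412 by z 1.058822734733709
```

Measured the same way, the cover is at 1.058 and the arm at 1.056. The pose-based cover estimates are 1.039–1.059, inside the 0.06 tolerance. Handing in.

```bash
python3 -c "
from cell import manip
s=manip.read_state();print(s['clock'],s['eef_pos'],s['finger_force'],abs(s['qd']).max())
print(manip.sign_off())"
```

```text
16.65 [491.59679256  48.1322738  279.36814627] 30.005496740341187 0.002389268744697518
the job is handed in; nothing more can be done
None
```

The job is handed in, though `sign_off` gave no verdict: the orange-ended carrier lies released about 1.5 mm off the outline's centre, and the cover is held still at about 1.05 rad, within about 0.02 rad of the red index arm (limit 0.06).

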